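# Raise the rice-cake case window to its pointer

## Robot

A 6-joint arm with a two-finger parallel gripper is mounted at the origin on the work surface. World frame = base frame: x ahead of the robot, y to its left, z up, the work surface at z = 0. Lengths are in m, angles in rad, forces in N, time in s.
With the tool pointing down it reaches from about 0.35 to 0.85 m from the base axis. Payload 8.1 kg.
Tool frame: the origin (TCP) lies midway between the tips of the shut fingers; the grasp point (between the pads) lies 19 mm behind it; z points along the fingers, y is the line along which they close (so a half turn about z gives the same grasp; the last joint's range is limited). The gripper opens to 93 mm and grips with 3 to 60 N. Pads are 15 mm wide; open, the fingers measure 128 mm over their backs; the gripper's body (75 mm by 188 mm) begins 65 mm behind the grasp point.
Start: joints at [-0.085, 0.13, 1.488, -0, 1.523, -0.085], TCP at [0.6, 0, 0.219] pointing down, gripper open.
Joint ranges: [-2.96, 2.96], [-0.89, 2.26], [0.02, 2.5], [-1.34, 4.48], [0, 2.73], [-2.66, 2.66]. Speed limits (rad/s): [2.39, 2.39, 2.79, 3.14, 3.14, 3.14].

## Interface

Orientations are given as [roll, pitch, yaw] about the fixed x, y, z axes, in that order (R = Rz(yaw) Ry(pitch) Rx(roll)).
In Python, from rig import manip, imaging gives the robot as it stands.
- The arm moves only by the tool arm_command, never from a script. Its arguments are lists of equal length, an entry for each row: "dr": the turn, a rotation vector about the tool's x, y, z in rad, a list of three; "dp": the shift along the tool's x, y, z in m, a list of three; "claw": the finger opening in m, from 0 to 0.093. In form: {"dr": [[ax, ay, az], ...], "dp": [[dx, dy, dz], ...], "claw": [claw, ...]}. A call has 1 to 10 rows; each row shifts and turns the commanded pose from where the row before left it, along the tool's axes as they then stand; what a row does not reach is not made up. A row lasts 1/10 s, in which the tool goes at most 50 mm and 8.59 degrees, less where a joint would pass 70% of its speed; a pose out of reach is approached as far as the arm can. A call is refused whole if a number of a shift passes 0.05 or a number of a turn 0.15, either way. A call with a gripper value outside its range is refused whole. The fingers move at their own pace and stop on an object; "squeeze" is the grip in N (left out, the last holds). Time passes only in rows, so rows that do not move let the fingers close. It gives the time, the measured TCP pose, the force, the opening and the grip force at its end, in the units of the state.
- manip.state(): the state, without advancing time (a new reading comes with each control period).
- imaging.camera(name): name is "scene" or "side" or "wrist"; returns (picture, depth): 400x640x3 uint8, red, green, blue; 400x640 float32, m along the optical axis (not along the pixel's ray), 0 where there is no reading.
- imaging.calibration(name): a dict with "camera_matrix" (3x3 intrinsics, pixels), "R" (3x3) and "t" (3): a world point X has camera coordinates R X + t. Camera axes: x right, y down, z forward; pixel columns grow to the right and rows downward; lengths in m; the calibration is good to about 2 mm. A picture is of the moment at which its call begins: read the wrist's pose just before it. calibration takes no time and is no camera call; for the wrist camera it gives the pose at the moment of the call.
- manip.hand_in(): hands the job in; it is judged then, once.
Trained networks look in the newest picture that a camera, given by its name, has taken for a name from the list of things; names that differ only in an ending like _2 or _b are one class to them, and where a whole thing is asked for, a point or a joint stands for the part that bears it (a point fixed in the world has none). Each returns a list of dicts, best first, with "score" (0 to 1); they miss things now and then, are a little off and sometimes report something else, mostly with a low value. They report only what shows in the picture. A call takes as long as a camera call.
- imaging.search_frame(target, camera): "extent" ([left, top, width, height] in pixels, round what is visible of it).
- imaging.landmark_of(target, camera): "centre" ([column, row] in pixels: a listed point, or the origin of a listed thing).
The state is a dict: "t": time; "q": joint angles; "qd": joint speeds; "tau": joint torques, N m; "tcp_pos": TCP position; "tcp_rot": TCP orientation; "contact_force": force on the tool from outside, world axes, zero at the start; "ft_torque": the same for the moment, N m; "grip_width": finger opening in m; "finger_force": force on a finger pad.
Only numpy, scipy, OpenCV 4.12 (cv2) and the standard library are available. Lean on these libraries where they do the work, as an engineer would, in place of code of your own. Each camera call takes 0.05 s, during which the arm holds its last target. There are 200 camera calls.

## Task

Open the counterweighted glass window of the rice-cake case: put the fingertips beneath the lip along its bottom edge and push it straight up until the lip is level with the pointer clamped on the post, then leave it standing there and take the hand away. Do not pinch or grip the lip, and leave the cup, the jar and the tray of cakes where they stand.

Things in the scene. Friction and masses are not known exactly. Their poses are not given: they have to be found in the camera images.
- case: Display case fixed to the counter: wooden plinth 240 x 420 x 100 mm high, front posts 24 x 24 mm, 464 mm tall with a crossbar, glass behind. Origin: centre of the plinth's underside. +x points from its front (lip side, facing the robot) to its open back, +y to the left post, z up. Plinth and post fronts at x = -120 mm, posts at y = -190 and 190 mm. The space under the lip is free.
- window (a joint): Height of the window above closed, in m: 0 closed, 0.18 top stop. Aluminium frame 352 mm wide, 150 mm high, with glass, 0.75 to 0.95 kg; it slides straight up between the posts. Inner counterweights balance it: it needs about 2.5 to 5.5 N, plus a little drag, to move, and stays where it is left.
- lip_plate: The lip: aluminium plate on the window's bottom edge, 330 mm wide (y), 6 mm thick, jutting 45 mm towards the robot (-x) from the plinth's front plane; it rises with the window. Origin: middle of its underside at that plane; axes as the case. Its underside is 115 mm above the counter when closed.
- lip_pad: Black rubber strip 310 mm wide, 3 mm thick, lying on top of the lip plate and ending 5 mm behind its front edge. Origin as that of the lip plate. Touching the pad and the plate with the fingers together counts as pinching the lip.
- lip_edge (a point): Middle of the lip's front edge (45 mm in front of the plinth's front plane), half-way up the plate's 6 mm thickness; axes as the case. Level means that its height equals that of pointer_tip.
- pointer_tip (a point): Tip of the height mark: a flat 6 mm thick dark steel pointer on a 44 x 44 x 20 mm collar clamped round the left post (+y), pointing sideways at the left end of the lip, 7 mm beyond it. The point is half-way up its thickness. It is fixed, 67 to 167 mm higher than the closed lip.
- cup: Paper cup with a black lid, 68 mm across, 106 mm high, standing on the counter in front of the case's left post. Origin: centre of its underside.
- honey_jar: Glass jar with a metal cap, 62 mm across, 95 mm high, standing on the counter in front of the case's right post. Origin: centre of its underside.
- cake_tray: White foam tray of rice cakes, 120 x 170 mm, 29 mm high, on the plinth inside the case behind the window. Origin: centre of its underside.

How it is judged:
On the way:
1. the fingers push against the lip while the window rises (more than 50 mm above closed) (contact force between the fingers and lip_plate above 0.5 N and value of joint window above 0.05 m), for 0.1 s.
At the end, for the whole second after the job is handed in: The lip stands level with the pointer, within 8 mm up or down, and the window is at rest (z of lip_edge in the frame of pointer_tip between -0.008 and 0.008 m and velocity of joint window between -0.003 and 0.003 m/s); the robot touches nothing.
It fails at once if the lip is pinched (fingers on its top and its plate at once) (contact force between the fingers and lip_pad above 1 N and contact force between the fingers and lip_plate above 1 N).
It fails at once if the cup is moved by more than 20 mm or tipped (distance of cup from where it was at the start of the episode above 0.02 m or angle between cup's own z axis and vertical above 0.4 rad).
It fails at once if the jar is moved by more than 20 mm or tipped (distance of honey_jar from where it was at the start of the episode above 0.02 m or angle between honey_jar's own z axis and vertical above 0.4 rad).
It fails at once if the tray of cakes is moved by more than 20 mm (distance of cake_tray from where it was at the start of the episode above 0.02 m).
It also fails if it takes over 42 s, if anything falls off the work surface, if the arm or the gripper's body presses on something with over 40 N, if the wrist force passes 120 N, or if a joint passes its speed limit or range.

## Working session

There is one attempt and no reset: what is moved stays moved. The work goes in short steps, Python scripts to look and compute and a tool call to move; the robot and the scene stay as the last step left them, time stands still between calls to the robot, and variables do not carry over. Pictures are saved under pics/ and viewed, at most 10 in all, crops included, and the job is handed in when it is done.

Besides the shell and the picture viewer there is one more tool, called after ">>>" as name(argument=value, ...) on one line, values as JSON. arm_command: Moves the arm, as the interface text tells. Its arguments: {"type":"object","properties":{"dr":{"type":"array"},"dp":{"type":"array"},"claw":{"type":"array"},"squeeze":{"type":"number"}},"required":["dr","dp","claw"]}

```bash
mkdir -p pics; cat > h.py <<'E'
import numpy as np, cv2
from rig import manip, imaging
def world(cam,u,v,d):
    c=imaging.calibration(cam);K=np.array(c["camera_matrix"]);R=np.array(c["R"]);t=np.array(c["t"])
    return R.T@(np.linalg.inv(K)@np.array([u,v,1.])*d-t)
def dep(D,u,v,r=2):
    u,v=int(round(u)),int(round(v));p=D[max(v-r,0):v+r+1,max(u-r,0):u+r+1];p=p[p>0];return float(np.median(p)) if p.size else 0
E
python3 - <<'E'
from h import *
s=manip.state();print(s["tcp_pos"],s["tcp_rot"],s["t"])
for cam in("scene","side"):
    P,D=imaging.camera(cam);cv2.imwrite(f"pics/{cam}0.png",P[:,:,::-1]);np.save(cam,D)
    for n in("lip_edge","pointer_tip","lip_plate","case","cup","honey_jar"):
        r=imaging.landmark_of(n,cam)[:1]
        for a in r:
            u,v=a["centre"];d=dep(D,u,v);print(cam,n,round(a["score"],2),np.round([u,v]),np.round(world(cam,u,v,d),3))
        e=imaging.search_frame(n,cam)[:1]; print("   ",[(np.round(a["extent"]).tolist(),round(a["score"],2)) for a in e])
E
```

```text
[5.99438969e-01 4.72323657e-05 2.17603287e-01] [-3.13979546e+00 -1.15350251e-04  1.57076272e+00] 0.0
scene lip_edge 0.8 [302. 212.] [0.619 0.073 0.123]
    [([248.0, 184.0, 116.0, 41.0], 0.56)]
scene pointer_tip 0.82 [238. 184.] [0.655 0.281 0.078]
    [([220.0, 157.0, 27.0, 27.0], 0.95)]
scene lip_plate 0.75 [309. 199.] [0.572 0.033 0.421]
    [([360.0, 228.0, -3.0, -2.0], 0.5)]
    [([211.0, 75.0, 201.0, 154.0], 0.91)]
scene cup 0.74 [225. 228.] [0.522 0.27  0.076]
    [([207.0, 208.0, 24.0, 25.0], 0.66)]
    [([377.0, 242.0, 23.0, 27.0], 0.68)]
side lip_edge 0.79 [337. 228.] [0.661 0.007 0.005]
    [([288.0, 184.0, 83.0, 83.0], 0.57)]
side pointer_tip 0.94 [296. 245.] [0.661 0.197 0.14 ]
    [([266.0, 239.0, 30.0, 26.0], 0.58)]
side lip_plate 0.63 [326. 220.] [0.653 0.077 0.128]
    [([292.0, 185.0, 75.0, 82.0], 0.79)]
side case 0.75 [293. 222.] [0.665 0.198 0.239]
    [([198.0, 100.0, 169.0, 192.0], 0.76)]
side cup 0.92 [314. 319.] [0.512 0.318 0.085]
    [([298.0, 291.0, 28.0, 40.0], 0.61)]
side honey_jar 0.79 [391. 194.] [ 0.579 -0.167  0.055]
    [([384.0, 172.0, 19.0, 33.0], 0.94)]
```

View pics/scene0.png

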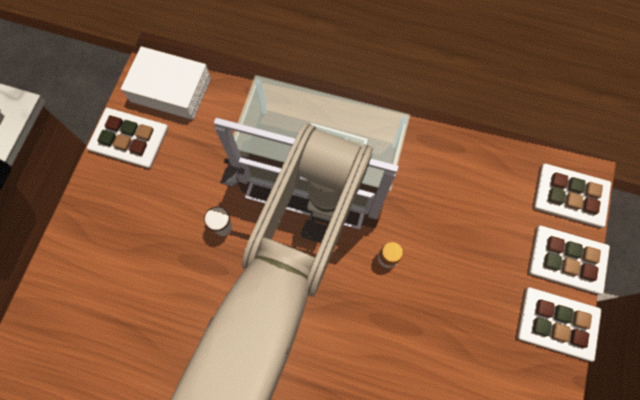

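View pics/side0.png

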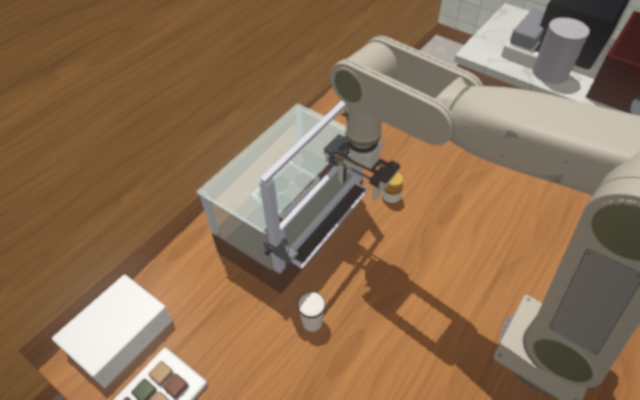

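The scene view shows the case with its dark lip at about (250-365, 185-225), the pointer collar at (232,175), the cup at (217,222) and the jar at (391,255). In the side view the lip runs from (297,262) to (363,190) and the collar is near (275,247). Next I triangulate and zoom in.

```bash
cat >> h.py <<'E'
def Pm(cam):
    c=imaging.calibration(cam);return np.array(c["camera_matrix"])@np.c_[np.array(c["R"]),np.array(c["t"])]
def tri(a,b,c1="scene",c2="side"):
    X=cv2.triangulatePoints(Pm(c1),Pm(c2),np.array(a,float).reshape(2,1),np.array(b,float).reshape(2,1)).ravel();return X[:3]/X[3]
def proj(cam,X):
    x=Pm(cam)@np.r_[X,1];return x[:2]/x[2]
E
python3 - <<'E'
from h import *
for a,b in (((238,184),(296,245)),((302,212),(337,228))):
    X=tri(a,b);print(X,proj("scene",X),proj("side",X))
D=np.load("side.npy")
a=cv2.imread("pics/scene0.png")[140:260,195:415];b=cv2.imread("pics/side0.png")[160:280,255:405]
cv2.imwrite("pics/z1.png",np.hstack([cv2.resize(a,None,fx=2.1,fy=4*2.1/4),]))
cv2.imwrite("pics/z2.png",cv2.resize(b,None,fx=5,fy=5,interpolation=cv2.INTER_CUBIC))
cv2.imwrite("pics/z1.png",cv2.resize(a,None,fx=3.6,fy=3.6,interpolation=cv2.INTER_CUBIC))
# top-down map of side points, lip heights
v,u=np.mgrid[0:400,0:640];c=imaging.calibration("side");K=np.array(c["camera_matrix"])
W=(np.linalg.inv(K)@np.stack([u.ravel(),v.ravel(),np.ones(u.size)])*D.ravel()-np.array(c["t"])[:,None]);W=(np.array(c["R"]).T@W).T.reshape(400,640,3)
np.save("W",W)
for uu,vv in ((300,260),(305,250),(320,235),(330,222),(345,208),(355,195),(298,264),(318,243),(338,222),(355,204),(360,197),(273,190),(280,260),(268,185),(275,248),(290,246)):print(uu,vv,np.round(W[vv,uu],3))
E
```

```text
[0.61759867 0.24195117 0.22707102] [238.08393883 182.77897326] [297.16189726 245.65339855]
[0.61874824 0.07385212 0.11387782] [301.91385749 212.88385996] [336.20474622 227.56024257]
300 260 [0.629 0.223 0.127]
305 250 [0.638 0.19  0.127]
320 235 [0.635 0.128 0.127]
330 222 [0.638 0.077 0.129]
345 208 [0.63  0.015 0.134]
355 195 [ 0.636 -0.045  0.128]
298 264 [0.626 0.235 0.126]
318 243 [0.623 0.153 0.128]
338 222 [0.62  0.063 0.127]
355 204 [ 0.618 -0.018  0.127]
360 197 [ 0.623 -0.051  0.123]
273 190 [0.657 0.26  0.424]
280 260 [0.657 0.268 0.159]
268 185 [0.658 0.271 0.45 ]
275 248 [0.657 0.278 0.226]
290 246 [0.664 0.218 0.157]
```

View pics/z2.png

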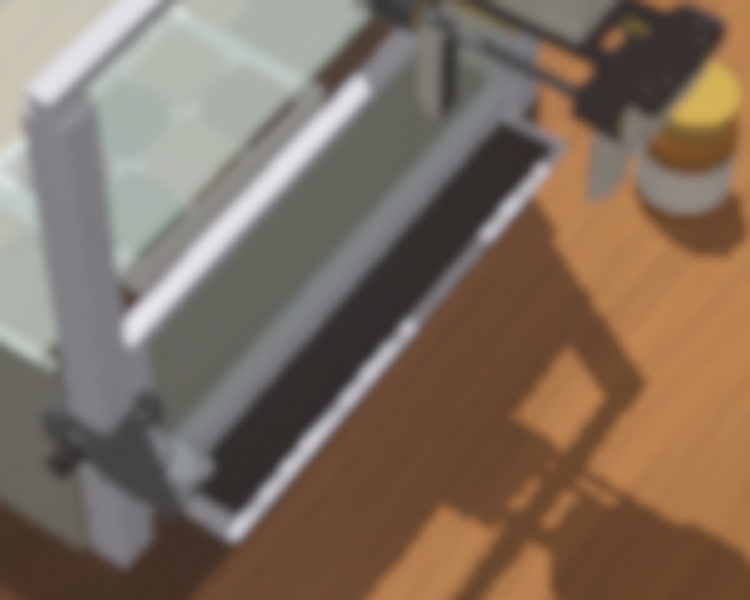

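View pics/z1.png

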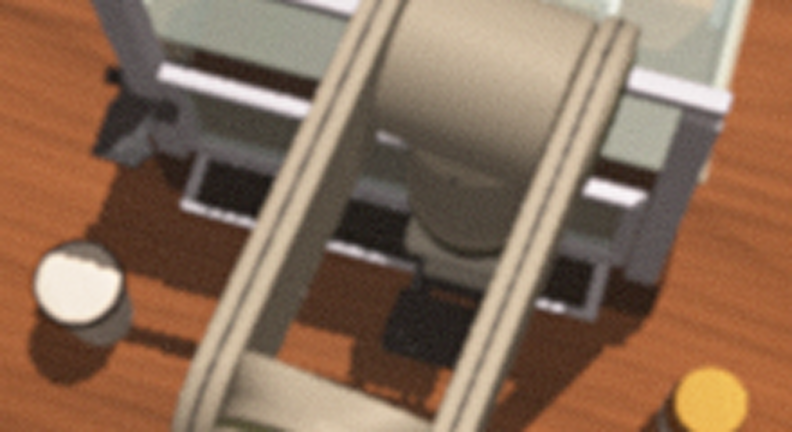

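The side crop shows the collar at about (275,248) with the dark pointer extending to about (291,257). The scene crop shows it at about (231,180). The triangulated tip has a plausible y. I'll check its height against the depth, along with the case yaw and the cup and jar positions.

```bash
python3 - <<'E'
from h import *
W=np.load("W.npy")
def show(M,u0,u1,v0,v1):
    for v in range(v0,v1,3):
        print(v,' '.join(f"{int(1000*M[v,u,0])},{int(1000*M[v,u,1])},{int(1000*M[v,u,2])}" for u in range(u0,u1,3)))
print("u 266.."); show(W,266,302,236,265)
# lip plate points: fit
m=(abs(W[...,2]-.128)<.004)&(W[...,0]>.55)&(W[...,0]<.66)&(W[...,1]>-.12)&(W[...,1]<.25)
p=W[m];print(m.sum(),p[:,1].min(),p[:,1].max())
for y in np.arange(-.08,.24,.04):
    q=p[abs(p[:,1]-y)<.015];print(round(y,2),np.round(np.percentile(q[:,0],[3,97]),3),np.median(q[:,2]))
# posts front
m=(W[...,2]>.25)&(W[...,2]<.42)&(abs(W[...,0]-.66)<.03)&(W[...,1]>.2)&(W[...,1]<.3);print(np.percentile(W[m],[5,50,95],axis=0))
D=np.load("scene.npy");
for n,u,v in(("cup",217,218),("jar",392,250),("Lpost",222,124),("Rpost",393,166)):print(n,world("scene",u,v,dep(D,u,v)))
E
```

```text
u 266..
236 682,277,254 674,275,258 665,273,263 657,272,269 657,262,257 657,252,246 659,240,230 662,226,212 661,216,201 662,204,187 664,191,170 664,180,157
239 682,279,244 674,276,247 666,274,252 657,273,257 656,264,248 657,253,235 656,244,224 662,228,201 664,215,185 663,204,172 663,193,160 664,181,145
242 683,280,231 677,275,231 666,276,241 657,275,247 655,267,239 656,256,227 650,252,227 648,243,217 663,217,174 664,205,159 662,195,149 661,185,137
245 679,284,226 675,279,223 667,276,227 657,276,236 655,268,227 649,264,229 647,255,220 663,229,175 663,218,161 662,208,150 661,198,139 660,186,126
248 683,283,208 669,286,225 661,283,228 657,278,225 651,273,225 648,267,220 642,262,219 638,256,216 630,254,220 625,248,217 659,201,130 653,196,129
251 670,296,224 664,291,222 661,285,218 650,285,227 645,280,226 641,274,222 636,269,220 632,263,217 624,261,221 620,255,218 614,250,217 648,202,126
254 670,298,212 662,295,216 675,274,178 648,288,220 643,283,218 637,279,218 630,276,222 624,272,221 620,266,218 612,265,224 607,259,221 641,211,130
257 691,281,158 682,279,164 672,278,171 665,275,174 638,
[... 314 characters left out ...]
 658,253,125 662,237,100 605,285,216 639,239,124 633,234,123 627,229,122
1263 -0.08890443837849339 0.2394473521347595
-0.08 [0.619 0.659] 0.1270443813228556
-0.04 [0.62  0.659] 0.1271675874391378
0.0 [0.621 0.66 ] 0.1273283611126314
0.04 [0.618 0.658] 0.1270883942606473
0.08 [0.615 0.657] 0.12745432126077166
0.12 [0.616 0.657] 0.12669684023759847
0.16 [0.615 0.658] 0.12722900266247705
0.2 [0.616 0.657] 0.12719182055750544
[[0.65588521 0.21397887 0.2565805 ]
 [0.66010316 0.27169501 0.32126347]
 [0.68289614 0.27653998 0.41106398]]
cup [0.53777455 0.29493981 0.10620697]
jar [ 0.59541524 -0.19225885  0.09456105]
Lpost [0.66549795 0.25699116 0.46306238]
Rpost [ 0.68011574 -0.11731413  0.4626321 ]
```

Fair estimates so far:

| Item | Value |
|---|---|
| Lip front edge | x ≈ 0.616 |
| Lip centre | y ≈ 0.07 |
| Pad top (depth reads about 3 mm high) | 0.127 measured, 0.124 expected |
| Pointer mid-height | ≈ 0.214, so a rise of about 96 mm |
| Case yaw | ≈ 0.03 |

I back away from the window first.

>>> arm_command(dr=[[0, 0, 0], [0, 0, 0], [0, 0, 0], [0, 0, 0], [0, 0, 0]], dp=[[0, -0.04, 0], [0, -0.04, 0], [0, -0.04, 0], [0, -0.04, 0], [0, 0, 0]], claw=[0, 0, 0, 0, 0], squeeze=5)

```text
t: 1.8
tcp_pos: [0.436, 0.0003, 0.2179]
tcp_rot: [-3.14, -0.0, 1.571]
contact_force: [0.4, -0.4, -0.2]
grip_width: 0.0574
finger_force: 0.0
```

```bash
cat > log.py <<'E'
from h import *
import json
s=manip.state();open("log.txt","a").write(json.dumps([list(map(float,s["q"])),list(map(float,s["tcp_pos"])),list(map(float,s["tcp_rot"]))])+"\n")
print(s["t"],np.round(s["q"],3),np.round(s["tcp_pos"],4),np.round(s["tcp_rot"],3),np.round(s["contact_force"],1))
E
python3 log.py
```

```text
1.8 [-0.117 -0.327  1.917 -0.     1.553 -0.117] [4.360e-01 3.000e-04 2.179e-01] [-3.14  -0.     1.571] [ 0.4 -0.4 -0.2]
```

>>> arm_command(dr=[[0, 0, 0], [0, 0, 0], [0, 0, 0], [0, 0, 0.15], [0, 0, 0.15], [0, 0, 0.15], [0, 0, 0.15], [0, 0, 0.15], [0, 0, 0.15], [0, 0, 0]], dp=[[0, 0, -0.04], [0, 0, -0.04], [0, 0, -0.04], [0, 0, 0], [0, 0, 0], [0, 0, 0], [0, 0, 0], [0, 0, 0], [0, 0, 0], [0, 0, 0]], claw=[0, 0, 0, 0, 0, 0, 0, 0, 0, 0])

```text
t: 2.8
tcp_pos: [0.4405, -0.0, 0.3388]
tcp_rot: [3.141, -0.0, 0.668]
contact_force: [0.1, -0.2, -0.6]
grip_width: 0.0001
finger_force: 0.0
```

```bash
python3 log.py
```

```text
2.8 [-0.117 -0.324  1.697 -0.     1.768  0.786] [ 0.4405 -0.      0.3388] [ 3.141 -0.     0.668] [ 0.1 -0.2 -0.6]
```

>>> arm_command(dr=[[0, 0, 0.15], [0, 0, 0.15], [0, 0, 0.15], [0, 0, 0.15], [0, 0, 0.07], [0, 0, 0]], dp=[[0, 0, 0], [0, 0, 0], [0, 0, 0], [0, 0, 0], [0, 0, 0], [0, 0, 0]], claw=[0, 0, 0, 0, 0, 0])

```text
t: 3.4
tcp_pos: [0.4403, -0.0, 0.3388]
tcp_rot: [3.142, -0.0, 0.004]
contact_force: [-0.1, -0.2, -0.5]
grip_width: 0.0002
finger_force: 0.0
```

```bash
python3 log.py
```

```text
3.4 [-0.117 -0.324  1.697  0.     1.768  1.45 ] [ 0.4403 -0.      0.3388] [ 3.142 -0.     0.004] [-0.1 -0.2 -0.5]
```

>>> arm_command(dr=[[0.15, 0, 0], [0.15, 0, 0], [0, -0.15, 0], [0, -0.15, 0], [0, 0, 0]], dp=[[0, 0, 0], [0, 0, 0], [0, 0, 0], [0, 0, 0], [0, 0, 0]], claw=[0, 0, 0, 0, 0])

```text
t: 3.9
tcp_pos: [0.4405, -0.0007, 0.3321]
tcp_rot: [-2.821, 0.302, 0.099]
contact_force: [0.1, 0.1, -1.7]
grip_width: 0.0003
finger_force: 0.0
```

```bash
python3 log.py; cat > kin.py <<'E'
from h import *
import json
from scipy.spatial.transform import Rotation as R
from scipy.optimize import least_squares
L=[json.loads(l) for l in open("log.txt")]
L.append([[-0.085,0.13,1.488,0,1.523,-0.085],[.5994,0,.2176],[-3.1398,0,1.5708]])
Ry=lambda a:R.from_euler('y',a);Rz=lambda a:R.from_euler('z',a)
def fk(q,p,sg):
    a1,d1,L2,L4,a3,dl,L6=p
    A=Rz(q[0]);B=A*Ry(q[1]);F=B*Ry(q[2]);T=F*Rz(sg*q[3])*Ry(q[4])*Rz(q[5])
    x=A.apply([a1,dl,d1])+B.apply([0,0,L2])+F.apply([a3,0,L4])+T.apply([0,0,L6])
    return x,T
C=Ry(np.pi).inv()*Rz(np.pi/2)*R.from_euler('x',np.pi)
def fit():
    best=None
    for sg in(1,-1):
        f=lambda p:np.concatenate([10*(fk(l[0],p,sg)[0]-l[1]) for l in L]+[.02*(p-p0)])
        p0=np.array([0,.2,.37,.55,0,.05,.3]);r=least_squares(f,p0)
        o=[((fk(l[0],r.x,sg)[1]*C).inv()*R.from_euler('xyz',l[2])).magnitude() for l in L]
        if best is None or max(o)<best[2]:best=(r.x,sg,max(o),r.cost)
    return best
E
python3 -c "
from kin import *
print(fit())
b=fit();print([np.round((fk(l[0],b[0],b[1])[0]-l[1])*1000,1) for l in L])"
```

```text
3.9 [-0.282  0.026  1.457  0.212  2.045  1.299] [ 0.4405 -0.0007  0.3321] [-2.821  0.302  0.099] [ 0.1  0.1 -1.7]
(array([-0.00364796,  0.31867323,  0.36781023,  0.55663435,  0.06211964,
        0.05116214,  0.37680038]), 1, 0.002383701348476188, np.float64(5.866571864721365e-05))
[array([-0. , -0. , -0.6]), array([ 0. , -0. ,  0.1]), array([ 0. , -0. ,  0.1]), array([-0.2, -0.1, -0.4]), array([0.1, 0.3, 0.7])]
```

```bash
cat >> kin.py <<'E'
lo=np.array([-2.96,-.89,.02,-1.34,0,-2.66]);hi=np.array([2.96,2.26,2.5,4.48,2.73,2.66])
def target(yaw,down,flip):  # tool z pointing forward with yaw, 'down' below horizontal, tool y horizontal
    z=np.array([np.cos(yaw)*np.cos(down),np.sin(yaw)*np.cos(down),-np.sin(down)]);y=np.array([-np.sin(yaw),np.cos(yaw),0])*flip
    return R.from_matrix(np.c_[np.cross(y,z),y,z])
def ik(p,T,b,seeds):
    best=None
    for s in seeds:
        r=least_squares(lambda q:np.r_[10*(fk(q,b[0],b[1])[0]-p),((fk(q,b[0],b[1])[1]*C).inv()*T).as_rotvec()],np.clip(s,lo+.01,hi-.01),bounds=(lo,hi))
        if best is None or r.cost<best.cost:best=r
    return best
E
python3 - <<'E'
from kin import *
b=fit();rng=np.random.default_rng(0)
for down in(0,.2,.35,.5):
  for yaw in(0,.3,-.3):
    for z in(.095,.2):
      for flip in(-1,):
        r=ik([.64,.07,z],target(yaw,down,flip),b,[np.array([y0,-.3,2.3,k,.8,s]) for y0 in(0,-.4) for k in(.2,1.5,3) for s in(1.4,-1.5)])
        q=r.x;A=Rz(q[0]);wr=A.apply([b[0][0],b[0][5],b[0][1]])+(A*Ry(q[1])).apply([0,0,b[0][2]])+(A*Ry(q[1]+q[2])).apply([b[0][4],0,b[0][3]])
        print(down,yaw,z,flip,f"{r.cost:.1e}",np.round(q,2),"wrist",np.round(wr,2))
E
```

```text
0 0 0.095 -1 8.2e-31 [ 0.07  0.48  2.37  3.22  1.28 -1.59] wrist [0.26 0.07 0.1 ]
0 0 0.2 -1 1.1e-03 [ 0.1   0.06  2.5   3.28  1.03 -1.65] wrist [0.27 0.08 0.19]
0 0.3 0.095 -1 7.3e-31 [-0.33  0.48  2.35  2.49  1.32 -1.38] wrist [ 0.28 -0.04  0.09]
0 0.3 0.2 -1 3.7e-30 [-0.33  0.01  2.5   2.41  1.07 -1.17] wrist [ 0.28 -0.04  0.2 ]
0 -0.3 0.095 -1 5.6e-29 [ 0.42  0.53  2.23  3.9   1.29 -1.83] wrist [0.28 0.18 0.1 ]
0 -0.3 0.2 -1 7.3e-30 [ 0.42  0.14  2.36  3.97  1.1  -2.03] wrist [0.28 0.18 0.2 ]
0.2 0 0.095 -1 1.3e-29 [ 0.07  0.15  2.47  3.23  0.85 -1.62] wrist [0.27 0.07 0.17]
0.2 0 0.2 -1 9.4e-03 [ 0.23 -0.26  2.5   3.84  0.55 -2.14] wrist [0.28 0.12 0.28]
0.2 0.3 0.095 -1 7.6e-31 [-0.31  0.17  2.44  2.38  0.96 -1.21] wrist [ 0.29 -0.04  0.17]
0.2 0.3 0.2 -1 2.2e-03 [-0.37 -0.25  2.5   2.01  0.8  -0.76] wrist [ 0.3  -0.06  0.28]
0.2 -0.3 0.095 -1 7.8e-30 [ 0.41  0.26  2.32  4.02  0.97 -2.  ] wrist [0.29 0.18 0.17]
0.2 -0.3 0.2 -1 1.2e-30 [ 0.41 -0.12  2.4   4.23  0.8  -2.33] wrist [0.29 0.18 0.27]
0.35 0 0.095 -1 9.8e-31 [ 0.07 -0.06  2.49  3.27  0.51 -1.66] wrist [0.29 0.07 0.22]
[... 249 characters left out ...]
-0.04  0.33]
0.35 -0.3 0.095 -1 5.2e-30 [ 0.38  0.08  2.34  4.2   0.74 -2.23] wrist [0.3  0.17 0.22]
0.35 -0.3 0.2 -1 3.4e-04 [ 0.37 -0.25  2.39  4.48  0.64 -2.61] wrist [0.3  0.17 0.32]
0.5 0 0.095 -1 4.6e-30 [ 0.06 -0.2   2.46  3.41  0.2  -1.81] wrist [0.31 0.07 0.28]
0.5 0 0.2 -1 3.2e-30 [ 0.06 -0.51  2.45 -0.38  0.14  1.98] wrist [0.31 0.07 0.38]
0.5 0.3 0.095 -1 7.9e-31 [-0.24 -0.17  2.44  1.82  0.49 -0.56] wrist [ 0.32 -0.03  0.28]
0.5 0.3 0.2 -1 2.8e-30 [-0.24 -0.48  2.43  1.22  0.5   0.11] wrist [ 0.32 -0.03  0.38]
0.5 -0.3 0.095 -1 1.1e-04 [ 0.33 -0.04  2.33  4.48  0.56 -2.54] wrist [0.32 0.17 0.27]
0.5 -0.3 0.2 -1 9.5e-03 [ 0.23 -0.41  2.31 -0.87  0.46  2.66] wrist [0.34 0.13 0.41]
```

```bash
python3 - <<'E'
from kin import *
b=fit();q0=np.array(L[-2][0])
for psi in(.4,.5,.6):
  for down in(.1,.2):
    q=q0
    for name,p,ps,d in(("W1",[.50,.03,.25],1.1,.6),("W2",[.55,.06,.09],1.0,down),("W3",[.632,.06,.095],psi,down),("W4",[.632,.06,.205],psi,down),("W5",[.632,.06,.18],psi,down),("W6",[.56,.03,.18],1.0,down)):
        r=ik(p,target(ps,d,-1),b,[q]);q=r.x
        print(psi,down,name,f"{r.cost:.0e}",np.round(q,2))
E
```

```text
0.4 0.1 W1 2e-20 [-0.72 -0.22  2.07  0.93  1.61 -0.37]
0.4 0.1 W2 2e-30 [-0.75  0.55  2.04  1.36  1.58 -1.02]
0.4 0.1 W3 1e-24 [-0.46  0.34  2.37  2.2   1.2  -1.23]
0.4 0.1 W4 3e-17 [-0.46 -0.13  2.49  2.05  1.02 -0.9 ]
0.4 0.1 W5 1e-23 [-0.46 -0.02  2.47  2.09  1.06 -0.98]
0.4 0.1 W6 7e-29 [-0.79  0.34  2.05  1.35  1.64 -0.84]
0.4 0.2 W1 2e-20 [-0.72 -0.22  2.07  0.93  1.61 -0.37]
0.4 0.2 W2 5e-21 [-0.74  0.44  2.08  1.32  1.51 -0.95]
0.4 0.2 W3 2e-21 [-0.45  0.19  2.41  2.12  1.04 -1.11]
0.4 0.2 W4 2e-06 [-0.45 -0.26  2.5   1.89  0.89 -0.71]
0.4 0.2 W5 7e-20 [-0.45 -0.16  2.49  1.96  0.92 -0.81]
0.4 0.2 W6 2e-19 [-0.77  0.24  2.07  1.29  1.58 -0.76]
0.5 0.1 W1 2e-20 [-0.72 -0.22  2.07  0.93  1.61 -0.37]
0.5 0.1 W2 2e-30 [-0.75  0.55  2.04  1.36  1.58 -1.02]
0.5 0.1 W3 6e-19 [-0.53  0.38  2.31  2.02  1.25 -1.16]
0.5 0.1 W4 6e-20 [-0.53 -0.05  2.42  1.9   1.13 -0.85]
0.5 0.1 W5 2e-29 [-0.53  0.05  2.4   1.94  1.16 -0.93]
0.5 0.1 W6 2e-18 [-0.79  0.34  2.05  1.35  1.64 -0.84]
0.5 0.2 W1 2e-20 [-0.72 -0.22  2.07  0.93  1.61 -0.37]
0.5 0.2 W2 5e-21 [-0.74  0.44  2.08  1.32  1.51 -0.95]

[... 179 characters left out ...]
20 [-0.77  0.24  2.07  1.29  1.58 -0.76]
0.6 0.1 W1 2e-20 [-0.72 -0.22  2.07  0.93  1.61 -0.37]
0.6 0.1 W2 2e-30 [-0.75  0.55  2.04  1.36  1.58 -1.02]
0.6 0.1 W3 8e-25 [-0.58  0.42  2.23  1.87  1.3  -1.11]
0.6 0.1 W4 2e-28 [-0.58  0.04  2.33  1.79  1.23 -0.82]
0.6 0.1 W5 1e-30 [-0.58  0.12  2.32  1.81  1.25 -0.89]
0.6 0.1 W6 1e-19 [-0.79  0.34  2.05  1.35  1.64 -0.84]
0.6 0.2 W1 2e-20 [-0.72 -0.22  2.07  0.93  1.61 -0.37]
0.6 0.2 W2 5e-21 [-0.74  0.44  2.08  1.32  1.51 -0.95]
0.6 0.2 W3 2e-22 [-0.57  0.3   2.27  1.8   1.19 -1.  ]
0.6 0.2 W4 7e-25 [-0.57 -0.07  2.34  1.68  1.14 -0.68]
0.6 0.2 W5 1e-30 [-0.57  0.01  2.33  1.71  1.14 -0.76]
0.6 0.2 W6 4e-20 [-0.77  0.24  2.07  1.29  1.58 -0.76]
```

```bash
cat > plan.py <<'E'
import sys
from kin import *
def plan(p,T,q,P0,R0,b,vmax=.035,wmax=.13):
    rv=(R0.inv()*T).as_rotvec();n=int(np.ceil(max(np.linalg.norm(p-P0)/vmax,np.linalg.norm(rv)/wmax,1)));rv/=n
    dr=[np.round(rv,3).tolist()]*n;dp=[];cr=R0;qs=[]
    for i in range(n):
        dp.append(np.round(cr.inv().apply((p-P0)/n),3).tolist());cr=cr*R.from_rotvec(rv)
        r=ik(P0+(p-P0)*(i+1)/n,cr,b,[q]);qs.append(np.abs(r.x-q).max());q=r.x
        assert r.cost<1e-5,(i,r.cost)
    print(n,"maxdq/row",round(max(qs),2),np.round(q,2));print(json.dumps(dr[:1]),json.dumps(dp))
    return q
if __name__=="__main__":
    b=fit();s=manip.state();q=np.array(s["q"]);P=np.array(s["tcp_pos"]);T=R.from_euler('xyz',s["tcp_rot"]);print(P,s["t"],s["contact_force"])
    for a in sys.argv[1:]:
        x=list(map(float,a.split(",")));G=target(x[3],x[4],-1);p=np.array(x[:3]);q=plan(p,G,q,P,T,b);P,T=p,G
E
python3 plan.py .5,.03,.25,1.1,.6 .55,.05,.09,1.0,.12 .635,.06,.09,.45,.12
```

```text
[ 0.4405008  -0.00072306  0.33209491] 3.9 [ 0.05820706  0.13799732 -1.67845985]
12 maxdq/row 0.17 [-0.72 -0.22  2.07  0.93  1.61 -0.37]
[[0.008, 0.081, -0.098]] [[0.007, -0.0, 0.005], [0.007, 0.0, 0.006], [0.006, 0.001, 0.006], [0.005, 0.002, 0.007], [0.005, 0.002, 0.007], [0.004, 0.003, 0.008], [0.003, 0.003, 0.008], [0.002, 0.003, 0.008], [0.001, 0.003, 0.008], [-0.0, 0.004, 0.008], [-0.001, 0.004, 0.008], [-0.002, 0.003, 0.008]]
5 maxdq/row 0.19 [-0.77  0.53  2.03  1.34  1.58 -1.01]
[[-0.019, 0.096, 0.007]] [[-0.022, 0.007, 0.025], [-0.024, 0.007, 0.023], [-0.026, 0.007, 0.02], [-0.028, 0.006, 0.018], [-0.029, 0.006, 0.015]]
5 maxdq/row 0.2 [-0.49  0.36  2.33  2.1   1.2  -1.18]
[[-0.109, 0.0, 0.013]] [[0.001, 0.013, 0.011], [0.001, 0.012, 0.012], [0.002, 0.011, 0.013], [0.002, 0.009, 0.014], [0.002, 0.007, 0.015]]
```

>>> arm_command(dr=[[0.008, 0.081, -0.098], [0.008, 0.081, -0.098], [0.008, 0.081, -0.098], [0.008, 0.081, -0.098], [0.008, 0.081, -0.098], [0.008, 0.081, -0.098], [0.008, 0.081, -0.098], [0.008, 0.081, -0.098], [0.008, 0.081, -0.098], [0.008, 0.081, -0.098]], dp=[[0.007, 0, 0.005], [0.007, 0, 0.006], [0.006, 0.001, 0.006], [0.005, 0.002, 0.007], [0.005, 0.002, 0.007], [0.004, 0.003, 0.008], [0.003, 0.003, 0.008], [0.002, 0.003, 0.008], [0.001, 0.003, 0.008], [0, 0.004, 0.008]], claw=[0, 0, 0, 0, 0, 0, 0, 0, 0, 0])

```text
t: 4.9
tcp_pos: [0.493, 0.025, 0.273]
tcp_rot: [-2.979, -0.797, 0.852]
contact_force: [-0.4, 0.6, -0.7]
grip_width: 0.0006
finger_force: 0.0
```

>>> arm_command(dr=[[0.008, 0.081, -0.098], [0.008, 0.081, -0.098], [0, 0, 0]], dp=[[-0.001, 0.004, 0.008], [-0.002, 0.003, 0.008], [0, 0, 0]], claw=[0, 0, 0])

```text
t: 5.2
tcp_pos: [0.5018, 0.0304, 0.2561]
tcp_rot: [3.11, -0.971, 1.127]
contact_force: [0.5, 0.0, -0.4]
grip_width: 0.0005
finger_force: 0.0
```

```bash
python3 log.py; python3 -c "
from kin import *
print(fit())
P,D=imaging.camera('side');cv2.imwrite('pics/s1.png',P[:,:,::-1])"
python3 plan.py .55,.05,.09,1.0,.12 .635,.06,.09,.45,.12
```

```text
5.2 [-0.721 -0.235  2.078  0.932  1.607 -0.38 ] [0.5018 0.0304 0.2561] [ 3.11  -0.971  1.127] [ 0.5  0.  -0.4]
(array([-0.00098046,  0.31923425,  0.36793537,  0.55408079,  0.06172538,
        0.05112431,  0.37760029]), 1, 0.002383701348476188, np.float64(9.116611336477974e-05))
[0.50217242 0.03011195 0.25731633] 5.25 [-0.85123804 -0.21064686  0.12722051]
6 maxdq/row 0.16 [-0.77  0.54  2.03  1.34  1.58 -1.01]
[[-0.015, 0.08, 0.008]] [[-0.019, 0.005, 0.021], [-0.021, 0.005, 0.02], [-0.022, 0.005, 0.018], [-0.024, 0.005, 0.016], [-0.025, 0.005, 0.014], [-0.026, 0.005, 0.012]]
5 maxdq/row 0.2 [-0.5   0.37  2.34  2.1   1.21 -1.19]
[[-0.109, 0.0, 0.013]] [[0.001, 0.013, 0.011], [0.001, 0.012, 0.012], [0.002, 0.011, 0.013], [0.002, 0.009, 0.014], [0.002, 0.007, 0.015]]
```

View pics/s1.png

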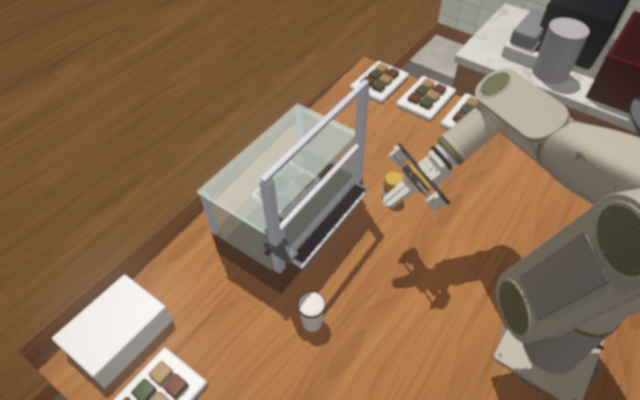

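The hand is clear in front of the case, with its fingertips at about (390,203). The jar at (393,182) lies well beyond it and the cup is untouched. Next I go low, then look.

>>> arm_command(dr=[[-0.015, 0.08, 0.008], [-0.015, 0.08, 0.008], [-0.015, 0.08, 0.008], [-0.015, 0.08, 0.008], [-0.015, 0.08, 0.008], [-0.015, 0.08, 0.008], [0, 0, 0], [0, 0, 0]], dp=[[-0.019, 0.005, 0.021], [-0.021, 0.005, 0.02], [-0.022, 0.005, 0.018], [-0.024, 0.005, 0.016], [-0.025, 0.005, 0.014], [-0.026, 0.005, 0.012], [0, 0, 0], [0, 0, 0]], claw=[0, 0, 0, 0, 0, 0, 0, 0])

```text
t: 6.05
tcp_pos: [0.5503, 0.05, 0.0911]
tcp_rot: [-3.134, -1.45, 0.995]
contact_force: [0.4, 0.2, 0.8]
grip_width: 0.0008
finger_force: 0.0
```

```bash
python3 log.py; python3 -c "
from h import *
P,D=imaging.camera('side');cv2.imwrite('pics/s2.png',cv2.resize(P[130:330,230:530,::-1],None,fx=2.5,fy=2.5))"
python3 plan.py .637,.06,.09,.45,.12
```

```text
6.05 [-0.769  0.536  2.036  1.338  1.576 -1.012] [0.5503 0.05   0.0911] [-3.134 -1.45   0.995] [0.4 0.2 0.8]
[0.55175175 0.04851641 0.09360547] 6.1 [-0.88598061 -0.9478582   1.32750708]
5 maxdq/row 0.21 [-0.49  0.37  2.33  2.11  1.21 -1.19]
[[-0.109, -0.0, 0.015]] [[0.001, 0.013, 0.011], [0.001, 0.012, 0.013], [0.001, 0.01, 0.014], [0.001, 0.009, 0.015], [0.001, 0.007, 0.016]]
```

View pics/s2.png

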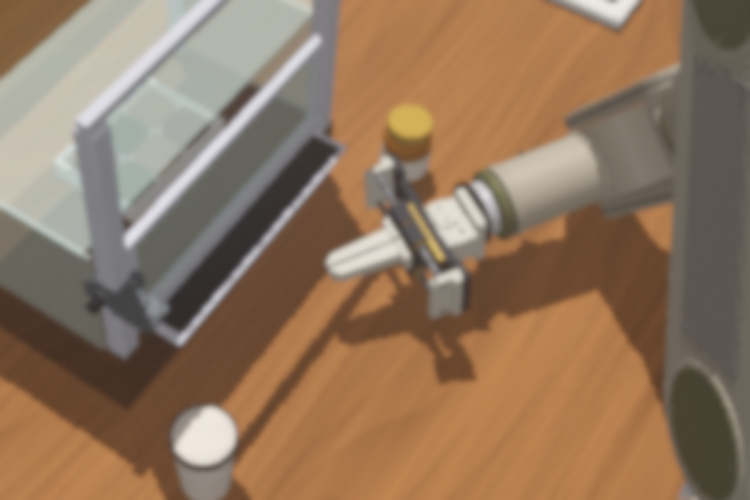

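The fingers (tip at crop (330,265)) are low in front of the lip, and the body is clear of the jar (crop (408,140)) and the lip. I swing them in under the lip.

>>> arm_command(dr=[[-0.109, 0, 0.015], [-0.109, 0, 0.015], [-0.109, 0, 0.015], [-0.109, 0, 0.015], [-0.109, 0, 0.015], [0, 0, 0], [0, 0, 0]], dp=[[0.001, 0.013, 0.011], [0.001, 0.012, 0.013], [0.001, 0.01, 0.014], [0.001, 0.009, 0.015], [0.001, 0.007, 0.016], [0, 0, 0], [0, 0, 0]], claw=[0, 0, 0, 0, 0, 0, 0])

```text
t: 6.8
tcp_pos: [0.6384, 0.0628, 0.0944]
tcp_rot: [3.125, -1.457, 0.473]
contact_force: [-0.1, -0.5, 0.3]
grip_width: 0.0007
finger_force: 0.0
```

```bash
python3 log.py; python3 -c "
from h import *
P,D=imaging.camera('side');cv2.imwrite('pics/s3.png',cv2.resize(P[130:330,230:530,::-1],None,fx=2.5,fy=2.5))"
python3 plan.py .637,.06,.2,.45,.12
```

```text
6.8 [-0.489  0.364  2.332  2.105  1.21  -1.19 ] [0.6384 0.0628 0.0944] [ 3.125 -1.457  0.473] [-0.1 -0.5  0.3]
[0.63836106 0.06175029 0.09331105] 6.85 [0.80914728 0.25688065 0.16789596]
4 maxdq/row 0.11 [-0.49 -0.08  2.45  1.97  1.06 -0.87]
[[-0.001, -0.001, 0.0]] [[0.026, 0.0, -0.004], [0.026, 0.0, -0.004], [0.026, 0.0, -0.004], [0.026, 0.0, -0.004]]
```

View pics/s3.png

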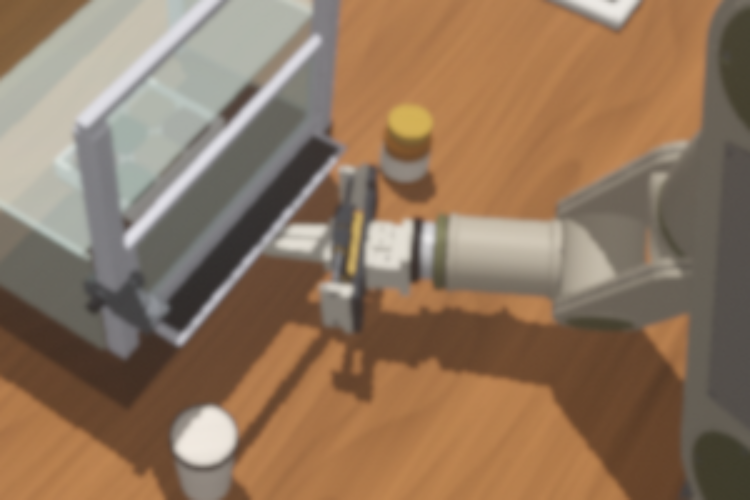

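The fingertips are beneath the lip at crop (270,245), and the body is clear. I push up slowly.

>>> arm_command(dr=[[0, 0, 0], [0, 0, 0], [0, 0, 0], [0, 0, 0], [0, 0, 0], [0, 0, 0], [0, 0, 0], [0, 0, 0], [0, 0, 0], [0, 0, 0]], dp=[[0.006, 0, -0.001], [0.006, 0, -0.001], [0.006, 0, 0], [0.006, 0, -0.001], [0.006, 0, -0.001], [0.006, 0, 0], [0.006, 0, -0.001], [0.006, 0, -0.001], [0.006, 0, 0], [0.006, 0, -0.001]], claw=[0, 0, 0, 0, 0, 0, 0, 0, 0, 0])

```text
t: 7.85
tcp_pos: [0.6368, 0.0618, 0.1487]
tcp_rot: [-3.082, -1.45, 0.392]
contact_force: [1.3, 1.0, -2.5]
grip_width: 0.0008
finger_force: 1.6
```

```bash
cat > look.py <<'E'
from h import *
P,D=imaging.camera("side");s=manip.state();print(s["t"],s["tcp_pos"],s["contact_force"])
c=imaging.calibration("side");K=np.array(c["camera_matrix"]);v,u=np.mgrid[0:400,0:640]
W=(np.array(c["R"]).T@(np.linalg.inv(K)@np.stack([u.ravel(),v.ravel(),np.ones(u.size)])*D.ravel()-np.array(c["t"])[:,None])).T
# dark/any points in lip's footprint away from the hand
m=(W[:,0]>.625)&(W[:,0]<.648)&(W[:,1]>.12)&(W[:,1]<.23)&(W[:,2]>.11)&(W[:,2]<.32)
z=W[m,2];h,e=np.histogram(z,bins=np.arange(.11,.32,.004));k=h.argmax();print("pad top",m.sum(),h[k],np.median(z[abs(z-e[k]-.002)<.005]),"lip_edge z",np.median(z[abs(z-e[k]-.002)<.005])-.0092)
m=(W[:,0]>.605)&(W[:,0]<.64)&(W[:,1]>.25)&(W[:,1]<.29)&(W[:,2]>.2)&(W[:,2]<.24);print("pointer top",np.median(W[m,2]),"mid",np.median(W[m,2])-.006)
cv2.imwrite("pics/last.png",cv2.resize(P[130:330,230:530,::-1],None,fx=2.5,fy=2.5))
E
python3 look.py
```

```text
7.9 [0.63716206 0.06175733 0.14991674] [-1.92386372  0.98654609 -2.39447776]
pad top 300 150 0.17065673488170044 lip_edge z 0.16145673488170043
pointer top 0.21950374699777359 mid 0.21350374699777358
```

>>> arm_command(dr=[[0, 0, 0], [0, 0, 0], [0, 0, 0], [0, 0, 0], [0, 0, 0], [0, 0, 0], [0, 0, 0], [0, 0, 0], [0, 0, 0], [0, 0, 0]], dp=[[0.006, 0, -0.001], [0.006, 0, -0.001], [0.006, 0, 0], [0.006, 0, -0.001], [0.006, 0, -0.001], [0.006, 0, 0], [0.005, 0, -0.001], [0.004, 0, 0], [0.002, 0, 0], [0, 0, 0]], claw=[0, 0, 0, 0, 0, 0, 0, 0, 0, 0])

```text
t: 8.9
tcp_pos: [0.6379, 0.0614, 0.1963]
tcp_rot: [-3.089, -1.451, 0.397]
contact_force: [-1.3, 1.0, -0.8]
grip_width: 0.0006
finger_force: 0.6
```

```bash
python3 look.py
```

```text
8.95 [0.63796231 0.06138031 0.19627495] [-0.71367442  0.45979794 -1.27266214]
pad top 325 167 0.2184031499709848 lip_edge z 0.20920314997098483
pointer top 0.21954593084020357 mid 0.21354593084020357
```

View pics/last.png

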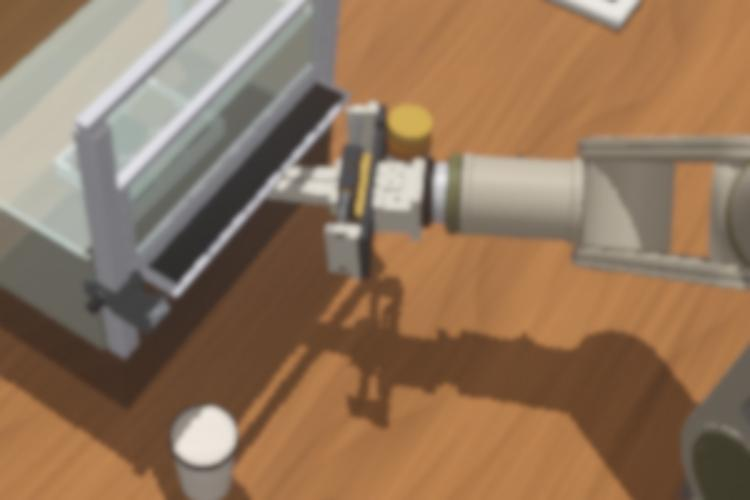

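The lip's left corner at crop (175,292) now sits almost at the pointer tip at about (165,305). Comparing the pad top (6 mm above the lip's mid-height) with the pointer top (3 mm above its own) leaves about 4 mm to go.

>>> arm_command(dr=[[0, 0, 0], [0, 0, 0], [0, 0, 0]], dp=[[0.002, 0, 0], [0.002, 0, 0], [0, 0, 0]], claw=[0, 0, 0])

```text
t: 9.25
tcp_pos: [0.6382, 0.0616, 0.1997]
tcp_rot: [-3.083, -1.45, 0.392]
contact_force: [-0.8, -0.4, -3.1]
grip_width: 0.0
finger_force: 1.4
```

```bash
python3 look.py;python3 plan.py .637,.06,.17,.45,.12 .55,.03,.165,1.0,.12
```

```text
9.3 [0.6382075  0.0615661  0.19967572] [-2.38966459 -0.82999003 -1.64519448]
pad top 329 188 0.22152474574319597 lip_edge z 0.212324745743196
pointer top 0.2196769358310517 mid 0.21367693583105168
[0.6382075  0.0615661  0.19967572] 9.3 [-2.38966459 -0.82999003 -1.64519448]
1 maxdq/row 0.12 [-0.49  0.04  2.43  2.01  1.1  -0.97]
[[-0.0, 0.0, -0.007]] [[-0.03, 0.001, 0.002]]
5 maxdq/row 0.19 [-0.8   0.35  2.07  1.32  1.63 -0.87]
[[0.109, -0.0, -0.013]] [[-0.003, -0.002, -0.018], [-0.003, -0.004, -0.018], [-0.003, -0.006, -0.017], [-0.003, -0.008, -0.016], [-0.003, -0.01, -0.015]]
```

Level within about 1 mm. I lower the hand away and swing it out.

>>> arm_command(dr=[[0, 0, 0], [0, 0, 0], [0, 0, 0], [0.109, 0, -0.013], [0.109, 0, -0.013], [0.109, 0, -0.013], [0.109, 0, -0.013], [0.109, 0, -0.013], [0, 0, 0], [0, 0, 0]], dp=[[-0.005, 0, 0], [-0.012, 0, 0.001], [-0.013, 0, 0.001], [-0.003, -0.002, -0.018], [-0.003, -0.004, -0.018], [-0.003, -0.006, -0.017], [-0.003, -0.008, -0.016], [-0.003, -0.01, -0.015], [0, 0, 0], [0, 0, 0]], claw=[0, 0, 0, 0, 0, 0, 0, 0, 0, 0])

```text
t: 10.3
tcp_pos: [0.5508, 0.031, 0.1648]
tcp_rot: [-3.085, -1.455, 0.939]
contact_force: [0.1, 0.3, -0.4]
grip_width: 0.0005
finger_force: 0.0
```

>>> arm_command(dr=[[0, 0, 0], [0, 0, 0], [0, 0, 0], [0, 0, 0], [0, 0, 0]], dp=[[0, 0, -0.02], [0, 0, -0.02], [0, 0, 0], [0, 0, 0], [0, 0, 0]], claw=[0, 0, 0, 0, 0])

```text
t: 10.8
tcp_pos: [0.5285, -0.0007, 0.1695]
tcp_rot: [-3.079, -1.454, 0.937]
contact_force: [-0.1, 0.7, 0.3]
grip_width: 0.0006
finger_force: 0.0
```

```bash
python3 look.py
```

```text
10.85 [ 0.52852648 -0.00072936  0.16949727] [-0.17955957  0.12878938  0.12072324]
pad top 325 189 0.22140886555284484 lip_edge z 0.21220886555284485
pointer top 0.21947104013836183 mid 0.21347104013836182
```

View pics/last.png

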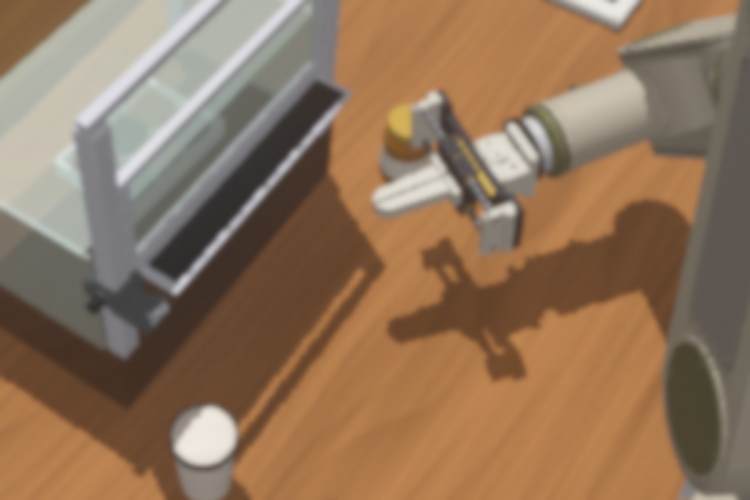

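The window stands with the lip level with the pointer (crop (172,290)). The hand is clear, and the cup at (203,440) and jar at (405,140) are unmoved.

```bash
python3 -c "
from rig import manip
print(manip.hand_in())"
```

```text
the job is handed in; nothing more can be done
None
```

I pushed the window up from beneath the lip without gripping it and left it standing about 1 mm from the pointer's height by the camera's depth reading; the hand is clear, the cup and jar had not moved in the last picture, the tray was never approached, and the job was handed in at about 11 s with no verdict returned.

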